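# Unlock the turntable of the lidded jar

### The job

Three jar turntables stand on the packing bench, each locked by a spring-loaded index plunger with a black pull knob. Find the turntable whose jar has its lid on, pull that plunger straight back as far as it goes so that its pin is well clear of the turntable's hole, and keep it there: the program finishes while still holding the knob back, so that a packer can turn the jar round. Leave the other two plungers seated and do not disturb the jars or the other things on the bench.

Things in the scene. Friction and masses are not known exactly. Their poses are not given: they have to be found in the camera images.
- stand_left: Fixed jar turntable stand on the left (+y): a grey foot, an aluminium turntable 116 mm across (eight flat index lugs, each with a hole, round its rim) with its top 64 mm above the bench, and on the stand's -x side a dark steel bracket 44 mm wide, 70 mm tall, x -94 to -74 mm, that carries the index plunger (with a nut 20 mm across out to x -100). Origin: turntable's centre at bench level; z up; the plunger is pulled along the stand's -x axis.
- plunger_left (a joint): Travel of the spring-loaded index plunger of stand_left, m: 0 = seated (its 8 mm pin stands 10 mm deep in the turntable's hole), 0.022 = pulled fully back against its end stop (pin 12 mm clear of the hole). The spring pulls it home with 5 N at 0, rising to 10.5 N at full travel; let go, it snaps home.
- knob_left (a point): Centre of that plunger's black pull knob: a cylinder 28 mm across and 24 mm long, axis level along the stand's x, 46 mm above the bench and, when seated, 142 mm from the stand's origin along its -x; it moves with the plunger. Between knob and bracket's nut a 10 mm rod is free over 30 mm (seated), more when pulled. No part of the stand lies below the knob; a loose lid (15 mm tall) may lie on the bench near or partly under it.
- stand_mid: Fixed jar turntable stand in the middle: a grey foot, an aluminium turntable 116 mm across (eight flat index lugs, each with a hole, round its rim) with its top 64 mm above the bench, and on the stand's -x side a dark steel bracket 44 mm wide, 70 mm tall, x -94 to -74 mm, that carries the index plunger (with a nut 20 mm across out to x -100). Origin: turntable's centre at bench level; z up; the plunger is pulled along the stand's -x axis.
- plunger_mid (a joint): Travel of the spring-loaded index plunger of stand_mid, m: 0 = seated (its 8 mm pin stands 10 mm deep in the turntable's hole), 0.022 = pulled fully back against its end stop (pin 12 mm clear of the hole). The spring pulls it home with 5 N at 0, rising to 10.5 N at full travel; let go, it snaps home.
- knob_mid (a point): Centre of that plunger's black pull knob: a cylinder 28 mm across and 24 mm long, axis level along the stand's x, 46 mm above the bench and, when seated, 142 mm from the stand's origin along its -x; it moves with the plunger. Between knob and bracket's nut a 10 mm rod is free over 30 mm (seated), more when pulled. No part of the stand lies below the knob; a loose lid (15 mm tall) may lie on the bench near or partly under it.
- stand_right: Fixed jar turntable stand on the right (-y): a grey foot, an aluminium turntable 116 mm across (eight flat index lugs, each with a hole, round its rim) with its top 64 mm above the bench, and on the stand's -x side a dark steel bracket 44 mm wide, 70 mm tall, x -94 to -74 mm, that carries the index plunger (with a nut 20 mm across out to x -100). Origin: turntable's centre at bench level; z up; the plunger is pulled along the stand's -x axis.
- plunger_right (a joint): Travel of the spring-loaded index plunger of stand_right, m: 0 = seated (its 8 mm pin stands 10 mm deep in the turntable's hole), 0.022 = pulled fully back against its end stop (pin 12 mm clear of the hole). The spring pulls it home with 5 N at 0, rising to 10.5 N at full travel; let go, it snaps home.
- knob_right (a point): Centre of that plunger's black pull knob: a cylinder 28 mm across and 24 mm long, axis level along the stand's x, 46 mm above the bench and, when seated, 142 mm from the stand's origin along its -x; it moves with the plunger. Between knob and bracket's nut a 10 mm rod is free over 30 mm (seated), more when pulled. No part of the stand lies below the knob; a loose lid (15 mm tall) may lie on the bench near or partly under it.
- jar_lid_on_center (a point): The jar with its lid on, 85 mm tall (screwed-on lid 67 mm across over the mouth): filled jar, 70 mm across, standing on the middle of one of the three turntables (which one varies); point 40 mm above its underside.
- jar_open1_center (a point): A jar still without lid, 80 mm tall (open mouth 62 mm across, contents seen 12 mm below the rim): filled jar, 70 mm across, standing on the middle of one of the three turntables (which one varies); point 40 mm above its underside.
- jar_open2_center (a point): A jar still without lid, 80 mm tall (open mouth 62 mm across, contents seen 12 mm below the rim): filled jar, 70 mm across, standing on the middle of one of the three turntables (which one varies); point 40 mm above its underside.
- pen_center (a point): Marker pen lying on the bench, 120 mm long, 14 mm thick; its middle.
- tape_roll_center (a point): Small roll of tape lying flat, 44 mm across, 19 mm tall; its centre.
- spare_lid1_center (a point): Loose jar lid lying flat on the bench, 67 mm across, 15 mm tall; its centre.
- spare_lid2_center (a point): Loose jar lid lying flat on the bench, 67 mm across, 15 mm tall; its centre.
- side_jar_center (a point): Another lidded jar, 70 mm across, 85 mm tall, standing on the bench itself at the left, not on a turntable; point 40 mm above its underside.
- bowl_center (a point): Aluminium bowl, 170 mm across, 60 mm tall, at the right; its centre 30 mm up.
Mind the look-alikes: they are no part of the job. What is shaped like the part that bears jar_open1_center but red is not meant.

How it is judged:
At the end, for the whole second after the job is handed in: Through the last second the plunger of the turntable that carries the lidded jar is held back more than 18 mm of its 22 mm, at rest (under 10 mm/s), with the fingers bearing on it (over 2 N); the other two plungers are seated (under 4 mm) and the three jars stand upright (within 0.15 rad) (((horizontal distance between jar_lid_on_center and stand_left below 0.03 m and value of joint plunger_left above 0.018 m and velocity of joint plunger_left between -0.01 and 0.01 m/s and contact force between the fingers and plunger_left above 2 N and value of joint each of plunger_mid, plunger_right below 0.004 m) or (horizontal distance between jar_lid_on_center and stand_mid below 0.03 m and value of joint plunger_mid above 0.018 m and velocity of joint plunger_mid between -0.01 and 0.01 m/s and contact force between the fingers and plunger_mid above 2 N and value of joint each of plunger_left, plunger_right below 0.004 m) or (horizontal distance between jar_lid_on_center and stand_right below 0.03 m and value of joint plunger_right above 0.018 m and velocity of joint plunger_right between -0.01 and 0.01 m/s and contact force between the fingers and plunger_right above 2 N and value of joint each of plunger_left, plunger_mid below 0.004 m)) and angle between each of jar_lid_on_center, jar_open1_center, jar_open2_center's own z axis and vertical below 0.15 rad); the arm keeps its last pose, push and grip.
It fails at once if the plunger of a turntable whose jar has no lid is pulled (more than 6 mm) ((not (horizontal distance between jar_lid_on_center and stand_left below 0.03 m) and value of joint plunger_left above 0.006 m) or (not (horizontal distance between jar_lid_on_center and stand_mid below 0.03 m) and value of joint plunger_mid above 0.006 m) or (not (horizontal distance between jar_lid_on_center and stand_right below 0.03 m) and value of joint plunger_right above 0.006 m)).
It fails at once if a jar on a turntable is shifted more than 20 mm (distance of any of jar_lid_on_center, jar_open1_center, jar_open2_center from where it was at the start of the episode above 0.02 m).
It fails at once if another thing on the bench is shifted more than 30 mm (distance of any of pen_center, tape_roll_center, spare_lid1_center, spare_lid2_center, side_jar_center, bowl_center from where it was at the start of the episode above 0.03 m).
It also fails if it takes over 32 s, if anything falls off the work surface, if the arm or the gripper's body presses on something with over 40 N, if the wrist force passes 120 N, or if a joint passes its speed limit or range.

### The arm

A 6-joint arm with a two-finger parallel gripper is mounted at the origin on the work surface. World frame = base frame: x ahead of the robot, y to its left, z up, the work surface at z = 0. Lengths are in m, angles in rad, forces in N, time in s.
With the tool pointing down it reaches from about 0.35 to 0.85 m from the base axis. Payload 8.1 kg.
Tool frame: the origin (TCP) lies between the finger pads; the fingertips stand 11 mm ahead of it and the grasp point (between the pads) lies 8 mm behind it (robot.tips_ahead is the distance from the TCP to the fingertips, in m); z points along the fingers, y is the line along which they close (so a half turn about z gives the same grasp; the last joint's range is limited). The gripper opens to 93 mm and grips with 3 to 60 N. Pads are 15 mm wide; open, the fingers measure 128 mm over their backs; the gripper's body (75 mm by 188 mm) begins 65 mm behind the grasp point.
Start: joints at [1.093, 0.13, 1.488, -0, 1.523, -0.085], TCP at [0.23, 0.554, 0.23] pointing down, gripper open.
Joint ranges: [-2.96, 2.96], [-0.89, 2.26], [0.02, 2.5], [-1.34, 4.48], [0, 2.73], [-2.66, 2.66]. Speed limits (rad/s): [2.39, 2.39, 2.79, 3.14, 3.14, 3.14].

### API

Orientations are given as a rotation vector (axis times angle).
In Python, from plant import robot gives the robot as it stands. The module is installed in compiled form; this text tells all that it offers.
- The arm moves only by the tool move_arm, never from a script. Its argument "deltas" is one flat list of numbers, 7 for each row, row after row: the shift along the tool's x, y, z in m, then the turn, a rotation vector about the tool's x, y, z in rad, then the opening, from 0 (shut) to 1 (fully open). A call has 1 to 12 rows; each row is the pose to reach, as a shift and turn from the pose commanded when the call began, along the tool's axes at that moment; what a row does not reach only later rows make up. A row lasts 1/8 s, in which the tool goes at most 62.5 mm and 10.7 degrees, less where a joint would pass 70% of its speed; a pose out of reach is approached as far as the arm can. A call with a gripper value outside its range is refused whole. The fingers move at their own pace and stop on an object; "squeeze" is the grip in N (left out, the last holds). Time passes only in rows, so rows that repeat a pose let the fingers close. It gives the time, the measured TCP pose, the force, the opening and the grip force at its end, in the units of the state.
- robot.read_state(): the state, without advancing time (a new reading comes with each control period).
- robot.read_camera(name): name is "scene" or "side" or "wrist"; returns (picture, depth): 384x512x3 uint8, red, green, blue; 384x512 float32, m along the optical axis (not along the pixel's ray), 0 where there is no reading.
- robot.camera_model(name): a dict with "K" (3x3 intrinsics, pixels), "R" (3x3) and "t" (3): a world point X has camera coordinates R X + t; the wrist camera has in their place "tool_from_camera" (4x4, takes a point from camera to tool coordinates, whose origin is the TCP and whose axes are the flange's). Camera axes: x right, y down, z forward; pixel columns grow to the right and rows downward; lengths in m; the calibration is good to about 2 mm. A picture is of the moment at which its call begins: read the wrist's pose just before it. camera_model takes no time and is no camera call.
- robot.close_job(): hands the job in; it is judged then, once.
Trained networks look in the newest picture that a camera, given by its name, has taken for a name from the list of things; names that differ only in an ending like _2 or _b are one class to them, and where a whole thing is asked for, a point or a joint stands for the part that bears it (a point fixed in the world has none). Each returns a list of dicts, best first, with "confidence" (0 to 1); they miss things now and then, are a little off and sometimes report something else, mostly with a low value. They report only what shows in the picture. A call takes as long as a camera call. They do not tell look-alikes from the thing itself.
- robot.recognise(camera, label): "uv" ([column, row] in pixels, amid what is visible of it).
The state is a dict: "t": time; "q": joint angles; "dq": joint speeds; "joint_torque": joint torques, N m; "tool_pos": TCP position; "orientation": TCP orientation; "force": force on the tool from outside, world axes, zero at the start; "wrist_torque": the same for the moment, N m; "opening": finger opening in m; "gripper_force": force on a finger pad.
Only numpy, scipy, OpenCV 4.12 (cv2) and the standard library are available. Lean on these libraries where they do the work, as an engineer would, in place of code of your own. Each camera call takes 0.05 s, during which the arm holds its last target. There are 200 camera calls.

## Working session

There is one attempt and no reset: what is moved stays moved. The work goes in short steps, Python scripts to look and compute and a tool call to move; the robot and the scene stay as the last step left them, time stands still between calls to the robot, and variables do not carry over. Pictures are saved under pics/ and viewed, at most 10 in all, crops included, and the job is handed in when it is done.

Besides the shell and the picture viewer there is one more tool, called after ">>>" as name(argument=value, ...) on one line, values as JSON. move_arm: Moves the arm, as the interface text tells. Its arguments: {"type":"object","properties":{"deltas":{"type":"array","items":{"type":"number"}},"squeeze":{"type":"number"}},"required":["deltas"]}

```bash
mkdir -p pics; cat > h.py <<'E'
from plant import robot
import numpy as np, cv2
from scipy.spatial.transform import Rotation as Ro
def world(cam,d,uv,st=None):
    m=robot.camera_model(cam);K=m["K"];u,v=uv
    p=np.linalg.inv(K)@np.array([u,v,1.])*d
    if cam=="wrist":
        T=np.array(m["tool_from_camera"]);p=T[:3,:3]@p+T[:3,3]
        return Ro.from_rotvec(st["orientation"]).apply(p)+st["tool_pos"]
    return np.array(m["R"]).T@(p-np.array(m["t"]))
def dep(D,uv,r=2):
    u,v=map(int,uv);w=D[max(0,v-r):v+r+1,max(0,u-r):u+r+1];w=w[w>0];return np.median(w) if w.size else np.nan
E
python3 - <<'E'
from h import *
s=robot.read_state();print(s["tool_pos"],s["orientation"],s["t"])
for c in("scene","side"):
    im,D=robot.read_camera(c);cv2.imwrite(f"pics/{c}.png",im[...,::-1]);np.savez(f"{c}.npz",im=im,D=D)
    for l in ["jar_lid_on_center","jar_open1_center","knob_left","stand_left","spare_lid1_center"]:
        for r in robot.recognise(c,l)[:5]:
            print(c,l,np.round(r["uv"]),round(r["confidence"],2),np.round(world(c,dep(D,r["uv"]),r["uv"]),3))
E
```

```text
[0.22938807 0.55383494 0.22858103] [-6.12928529e-01 -3.08068852e+00  2.75841923e-03] 0.0
scene jar_lid_on_center [196. 163.] 0.64 [ 0.705 -0.187  0.135]
scene jar_open1_center [256. 263.] 0.88 [0.709 0.253 0.137]
scene jar_open1_center [331. 266.] 0.73 [0.512 0.33  0.072]
scene jar_open1_center [297. 305.] 0.72 [0.656 0.378 0.065]
scene knob_left [287. 243.] 0.45 [0.571 0.192 0.05 ]
scene stand_left [268. 278.] 0.62 [0.681 0.272 0.062]
scene spare_lid1_center [307. 218.] 0.66 [0.446 0.122 0.016]
side jar_lid_on_center [320. 213.] 0.58 [ 0.675 -0.245  0.146]
side jar_open1_center [228. 130.] 0.89 [0.641 0.335 0.071]
side jar_open1_center [196. 149.] 0.78 [0.489 0.276 0.068]
side jar_open1_center [256. 133.] 0.61 [0.691 0.195 0.128]
side knob_left [228. 161.] 0.64 [0.571 0.173 0.057]
side stand_left [246. 152.] 0.75 [0.649 0.195 0.059]
side spare_lid1_center [203. 194.] 0.68 [0.445 0.097 0.014]
```

View pics/scene.png

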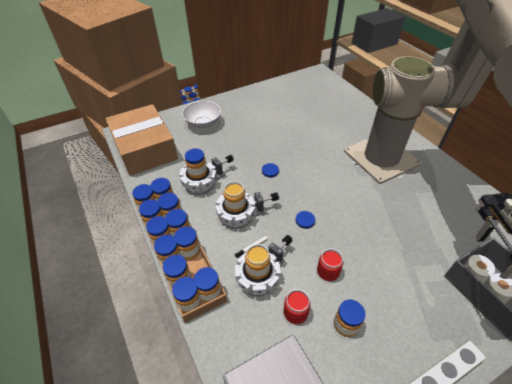

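View pics/side.png

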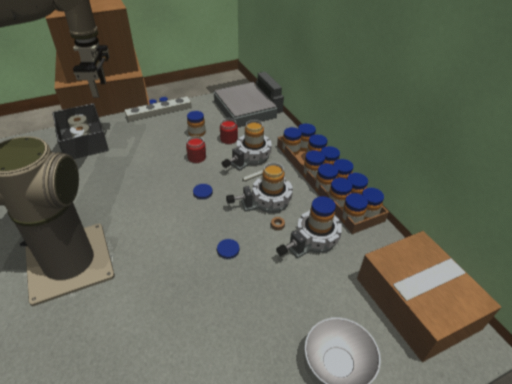

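The lidded candidates are the right-hand stand's jar (scene 196,160, side 322,210) and the side jar on the bench (scene 350,317). The jars in the crate and the red cans are look-alikes. Only the right-hand jar has a blue lid and stands on a turntable; the mid (234,195) and left (257,262) jars are open. I'll confirm this in a crop and measure that stand.

```bash
python3 - <<'E'
from h import *
a=np.load("scene.npz");b=np.load("side.npz")
A=cv2.resize(a["im"][135:235,165:295],None,fx=3,fy=3,interpolation=cv2.INTER_CUBIC)
B=cv2.resize(b["im"][180:280,260:360],None,fx=3,fy=3,interpolation=cv2.INTER_CUBIC)
cv2.imwrite("pics/crop.png",np.hstack([A,B])[...,::-1])
for n,d,lo,hi in(("scene",a,(.40,-.45,.03),(.62,-.1,.075)),("side",b,(.40,-.45,.03),(.62,-.1,.075))):
    m=robot.camera_model(n);D=d["D"];v,u=np.nonzero(D>0);z=D[v,u]
    P=(np.linalg.inv(m["K"])@np.stack([u*z,v*z,z])).T-np.array(m["t"]);P=P@np.array(m["R"])
    im=d["im"][v,u].astype(int)
    R=(P[:,1]<-.08)&(P[:,1]>-.35)&(P[:,0]>.4)&(P[:,0]<.85)
    L=R&(P[:,2]>.135)&(P[:,2]<.16)&(im[:,2]>im[:,0]+30); print(n,"lid",L.sum(),P[L].mean(0),(P[L].min(0)+P[L].max(0))/2)
    T=R&(P[:,2]>.056)&(P[:,2]<.07)&(im.min(1)>110); print("table",T.sum(),(P[T].min(0)+P[T].max(0))/2)
    Kn=R&(P[:,2]>.03)&(P[:,2]<.08)&(im.max(1)<60)
    for p,q,r in zip(P[Kn],u[Kn],v[Kn]):
        if p[0]<.60: print(q,r,np.round(p,3))
E
```

```text
scene lid 228 [ 0.6984244  -0.21416296  0.14739451] [ 0.69767981 -0.21838209  0.14376976]
table 307 [ 0.67770065 -0.21601837  0.06304955]
228 156 [ 0.561 -0.246  0.058]
229 156 [ 0.557 -0.245  0.057]
230 156 [ 0.554 -0.243  0.057]
231 156 [ 0.551 -0.24   0.058]
227 157 [ 0.567 -0.241  0.06 ]
228 157 [ 0.564 -0.24   0.059]
229 157 [ 0.561 -0.237  0.06 ]
230 157 [ 0.556 -0.239  0.057]
231 157 [ 0.553 -0.238  0.056]
227 158 [ 0.569 -0.24   0.056]
228 158 [ 0.566 -0.235  0.059]
229 158 [ 0.562 -0.235  0.058]
230 158 [ 0.558 -0.235  0.056]
231 158 [ 0.554 -0.234  0.055]
232 158 [ 0.55  -0.236  0.051]
228 159 [ 0.567 -0.234  0.055]
229 159 [ 0.564 -0.233  0.055]
230 159 [ 0.56  -0.232  0.053]
231 159 [ 0.554 -0.237  0.047]
232 159 [ 0.552 -0.231  0.051]
228 160 [ 0.566 -0.239  0.045]
229 160 [ 0.565 -0.229  0.053]
230 160 [ 0.56  -0.231  0.049]
231 160 [ 0.557 -0.229  0.049]
232 160 [ 0.551 -0.234  0.043]
228 161 [ 0.567 -0.237  0.042]
229 161 [ 0.565 -0.231  0.046]
230 161 [ 0.561 -0.23   0.045]
side lid 323 [ 0.69737632 -0.22463379  0.15021582] [ 0.69812935 -0.22352375  0.14964045]
table
[... 2163 characters left out ...]
564 -0.261  0.051]
286 252 [ 0.567 -0.261  0.05 ]
287 252 [ 0.57  -0.261  0.048]
278 253 [ 0.548 -0.25   0.042]
279 253 [ 0.549 -0.253  0.046]
280 253 [ 0.55  -0.256  0.049]
281 253 [ 0.551 -0.26   0.053]
282 253 [ 0.553 -0.262  0.054]
283 253 [ 0.556 -0.262  0.053]
284 253 [ 0.56  -0.262  0.05 ]
285 253 [ 0.563 -0.262  0.049]
286 253 [ 0.568 -0.26   0.044]
279 254 [ 0.548 -0.255  0.044]
280 254 [ 0.549 -0.259  0.048]
281 254 [ 0.55  -0.262  0.051]
282 254 [ 0.553 -0.263  0.051]
283 254 [ 0.557 -0.261  0.046]
284 254 [ 0.56  -0.262  0.045]
279 255 [ 0.548 -0.255  0.04 ]
280 255 [ 0.55  -0.258  0.043]
281 255 [ 0.55  -0.263  0.048]
282 255 [ 0.554 -0.262  0.044]
280 256 [ 0.55  -0.259  0.038]
```

View pics/crop.png

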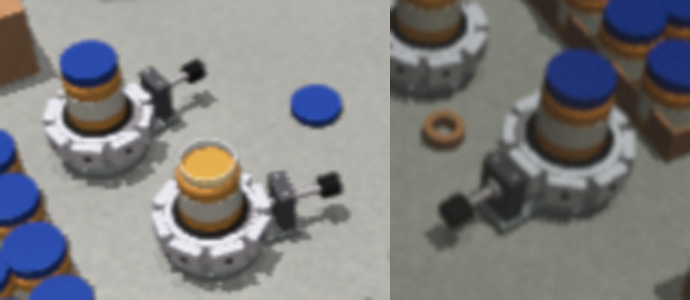

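The crop confirms it. The jar with the blue screwed-on lid stands on the right turntable (left crop 90,85; right crop 580,110), and its knob is at (195,70) and (455,208). The middle jar is open. The axis is at about 11° yaw, with the knob near (0.560, -0.247). Now working out the approach.

```bash
cat >> h.py <<'E'
def go(p,yaw):
    s=robot.read_state();R0=Ro.from_rotvec(s["orientation"]);c,q=np.cos(yaw),np.sin(yaw)
    R1=Ro.from_matrix(np.array([[c,q,0],[q,-c,0],[0,0,-1.]]))
    print("t",s["t"],"pos",np.round(s["tool_pos"],4),"d",np.round(R0.inv().apply(np.array(p)-s["tool_pos"]),4),"r",np.round((R0.inv()*R1).as_rotvec(),4),"q",np.round(s["q"],2),"F",np.round(s["force"],1),s["opening"],s["gripper_force"])
E
python3 -c "
from h import *
go([.54,-.245,.21],np.radians(11)); print(robot.camera_model('wrist')['tool_from_camera'])"
```

```text
t 0.6 pos [0.2297 0.5543 0.2296] d [-0.5927 -0.6196  0.0196] r [ 0.     -0.      2.5568] q [ 1.09  0.13  1.49 -0.    1.52 -0.09] F [-0.2  0.2 -0.5] 0.0926469026927928 0.0
[[ 2.24896235e-04 -9.54137695e-01 -2.99368016e-01  8.33081453e-02]
 [ 9.99999944e-01  2.88391038e-04 -1.67915525e-04  2.71349550e-04]
 [ 2.46549585e-04 -2.99367962e-01  9.54137706e-01 -1.56412664e-01]
 [ 0.00000000e+00  0.00000000e+00  0.00000000e+00  1.00000000e+00]]
```

>>> move_arm(deltas=[-0.593,-0.62,0,0,0,2.557,1,-0.593,-0.62,0,0,0,2.557,1,-0.593,-0.62,0,0,0,2.557,1,-0.593,-0.62,0,0,0,2.557,1,-0.593,-0.62,0,0,0,2.557,1,-0.593,-0.62,0,0,0,2.557,1,-0.593,-0.62,0,0,0,2.557,1,-0.593,-0.62,0,0,0,2.557,1,-0.593,-0.62,0,0,0,2.557,1,-0.593,-0.62,0,0,0,2.557,1,-0.593,-0.62,0,0,0,2.557,1,-0.593,-0.62,0,0,0,2.557,1], squeeze=40)

```text
t: 2.1
tool_pos: [0.5017, -0.1471, 0.23]
orientation: [3.046, 0.765, 0.001]
force: [1.3, 1.2, 0.4]
opening: 0.0933
gripper_force: 0.0
```

```bash
python3 -c "
from h import *
go([.54,-.245,.21],np.radians(11))"
```

```text
t 2.1 pos [ 0.5017 -0.1471  0.23  ] d [-0.0125  0.1044  0.02  ] r [ 0.0005 -0.0009  0.3003] q [-0.38 -0.08  1.7   0.    1.52  0.7 ] F [1.3 1.2 0.4] 0.09329942020892376 0.0
```

>>> move_arm(deltas=[-0.012,0.104,0.02,0,0,0.3,1,-0.012,0.104,0.02,0,0,0.3,1,-0.012,0.104,0.02,0,0,0.3,1,-0.012,0.104,0.02,0,0,0.3,1])

```text
t: 2.6
tool_pos: [0.5401, -0.2416, 0.2095]
orientation: [-3.125, -0.313, 0.001]
force: [0.3, 0.2, -0.6]
opening: 0.0931
gripper_force: 0.0
```

```bash
python3 - <<'E'
from h import *
go([.54,-.245,.21],np.radians(11))
s=robot.read_state()
im,D=robot.read_camera("wrist");cv2.imwrite("pics/w1.png",im[...,::-1])
np.savez("w1.npz",im=im,D=D,o=s["orientation"],p=s["tool_pos"])
for l in ("knob_right","spare_lid1_center"):
  for r in robot.recognise("wrist",l)[:3]: print(l,r["uv"],r["confidence"],world("wrist",dep(D,r["uv"]),r["uv"],s))
E
```

```text
t 2.6 pos [ 0.5401 -0.2416  0.2095] d [-0.0008  0.0033 -0.0005] r [-0.0007  0.0003  0.0075] q [-0.51  0.12  1.54  0.    1.49  0.86] F [ 0.3  0.2 -0.6] 0.09314351818624536 0.0
knob_right [260.1, 165.6] 0.85 [ 0.5667843  -0.24641129  0.06102248]
spare_lid1_center [77.8, 86.8] 0.29 [ 0.60970229 -0.04830707  0.06362386]
```

View pics/w1.png

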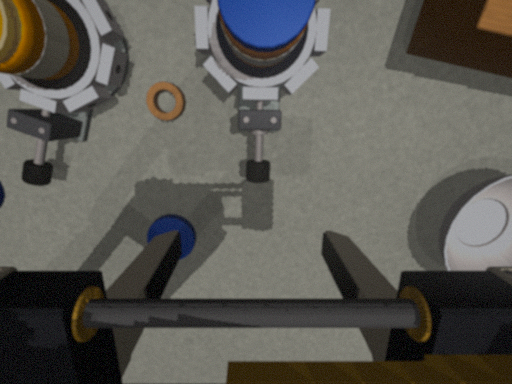

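The wrist view shows the right knob at (258,171), with its rod running straight up to the bracket at (260,120), so the yaw matches. The mid knob is at (37,173). There is a loose lid at (171,236) on the left finger's side, which I need to check for clearance.

```bash
python3 - <<'E'
from h import *
a=np.load("w1.npz");D=a["D"];im=a["im"].astype(int);s=dict(orientation=a["o"],tool_pos=a["p"])
m=robot.camera_model("wrist");v,u=np.nonzero(D>0);z=D[v,u]
T=np.array(m["tool_from_camera"]);C=(np.linalg.inv(m["K"])@np.stack([u*z,v*z,z])).T
Q=C@T[:3,:3].T+T[:3,3];P=Ro.from_rotvec(s["orientation"]).apply(Q)+s["tool_pos"]
i=im[v,u]
ctr=lambda P:(np.percentile(P,2,0)+np.percentile(P,98,0))/2
K=(i.max(1)<70)&(P[:,2]>.04)&(P[:,2]<.066)&(u>240)&(u<275)&(v>155)&(v<190)
top=K&(P[:,2]>.056)
L=(i[:,2]>i[:,0]+40)&(P[:,2]<.03)&(u>120)&(u<225)&(v>200)&(v<275)
lid=(i[:,2]>i[:,0]+40)&(P[:,2]>.14)&(u>200)&(u<330)
rod=(P[:,2]>.045)&(P[:,2]<.056)&(u>250)&(u<268)&(v>134)&(v<156)
br=(P[:,2]>.066)&(P[:,2]<.075)&(u>235)&(u<285)&(v>95)&(v<135)
for n,M in(("knob",K),("top",top),("lid",L),("jarlid",lid),("rod",rod),("bracket",br)):
    print(n,M.sum(),np.round(ctr(P[M]),4),np.round(np.median(P[M],0),4),"tool",np.round(np.percentile(Q[M],2,0),4),np.round(np.percentile(Q[M],98,0),4))
E
```

```text
knob 485 [ 0.5593 -0.2452  0.0553] [ 0.5599 -0.2451  0.059 ] tool [ 0.0064 -0.0046  0.1476] [0.0293 0.0195 0.1606]
top 372 [ 0.5589 -0.246   0.0591] [ 0.5591 -0.2457  0.0596] tool [ 0.0063 -0.0022  0.1476] [0.0289 0.0182 0.1532]
lid 763 [ 0.4391 -0.1493  0.0162] [ 0.4469 -0.1544  0.0163] tool [-0.1094 -0.1403  0.1919] [-0.0557 -0.082   0.1948]
jarlid 3575 [ 0.6815 -0.222   0.15  ] [ 0.6822 -0.2235  0.1501] tool [ 0.1275 -0.0186  0.0578] [0.154  0.0387 0.0611]
rod 178 [ 0.5876 -0.2406  0.0507] [ 0.588  -0.2408  0.0515] tool [0.0355 0.0045 0.1559] [0.0577 0.0135 0.1616]
bracket 857 [ 0.6157 -0.2355  0.0709] [ 0.6159 -0.2355  0.0711] tool [ 0.0654 -0.0122  0.1368] [0.0851 0.0298 0.1404]
```

```bash
python3 -c "
from h import *
go([.559,-.246,.039],np.radians(10.6))"
```

```text
t 2.75 pos [ 0.5405 -0.2409  0.2104] d [0.017  0.0086 0.1714] r [ 0.0005 -0.0008  0.0157] q [-0.51  0.12  1.54  0.    1.49  0.86] F [-0.2  0.3 -0.6] 0.09275839526989474 0.0
```

>>> move_arm(deltas=[0.017,0.0085,0.04,0,0,0.016,1,0.017,0.0085,0.08,0,0,0.016,1,0.017,0.0085,0.12,0,0,0.016,1,0.017,0.0085,0.15,0,0,0.016,1,0.017,0.0085,0.165,0,0,0.016,1,0.017,0.0085,0.171,0,0,0.016,1,0.017,0.0085,0.171,0,0,0.016,1,0.017,0.0085,0.171,0,0,0.016,1])

```text
t: 3.75
tool_pos: [0.5597, -0.2474, 0.0403]
orientation: [3.127, 0.287, 0.003]
force: [-0.2, 0.9, -0.3]
opening: 0.0929
gripper_force: 0.0
```

```bash
python3 - <<'E'
from h import *
go([.559,-.246,.039],np.radians(10.6))
im,D=robot.read_camera("side");im2,D=robot.read_camera("wrist")
B=cv2.resize(im[170:300,220:370],None,fx=2.6,fy=2.6,interpolation=cv2.INTER_CUBIC)
im2=cv2.resize(im2,(400,338));cv2.imwrite("pics/c2.png",np.hstack([B,im2])[...,::-1])
E
```

```text
t 3.75 pos [ 0.5597 -0.2474  0.0403] d [-0.0004 -0.0015  0.0013] r [ 0.0016 -0.0019 -0.0021] q [-0.5   0.32  1.63 -0.    1.19  0.89] F [-0.2  0.9 -0.3] 0.09285043486004 0.0
```

View pics/c2.png

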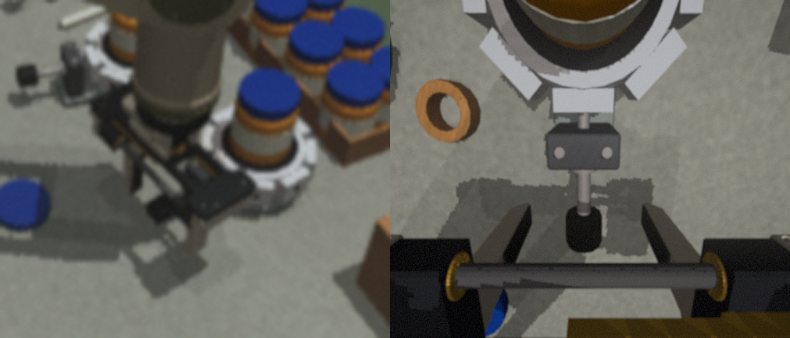

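The knob at (584,228 in the composite) lies centred between the open fingers, clear of the lid and bracket. Closing now.

>>> move_arm(deltas=[0,-0.001,0.001,0,0,0,0,0,-0.001,0.001,0,0,0,0,0,-0.001,0.001,0,0,0,0,0,-0.001,0.001,0,0,0,0,0,-0.001,0.001,0,0,0,0,0,-0.001,0.001,0,0,0,0,0,-0.001,0.001,0,0,0,0,0,-0.001,0.001,0,0,0,0], squeeze=45)

```text
t: 4.85
tool_pos: [0.5584, -0.2456, 0.0376]
orientation: [-3.128, -0.287, 0.0]
force: [0.3, 1.4, 0.8]
opening: 0.0269
gripper_force: 45.0
```

Gripped at 27 mm, which is the knob. Pulling straight back along the tool's -x.

>>> move_arm(deltas=[-0.004,-0.001,0.001,0,0,0,0,-0.008,-0.001,0.001,0,0,0,0,-0.012,-0.001,0.001,0,0,0,0,-0.016,-0.001,0.001,0,0,0,0,-0.019,-0.001,0.001,0,0,0,0,-0.021,-0.001,0.001,0,0,0,0,-0.022,-0.001,0.001,0,0,0,0,-0.022,-0.001,0.001,0,0,0,0,-0.022,-0.001,0.001,0,0,0,0])

```text
t: 5.98
tool_pos: [0.539, -0.2491, 0.0377]
orientation: [3.127, 0.287, 0.008]
force: [9.4, -0.1, -2.7]
opening: 0.0271
gripper_force: 45.0
```

```bash
python3 - <<'E'
from h import *
go([.559,-.246,.039],np.radians(10.6))
a=np.load("side.npz")["im"]
im,D=robot.read_camera("side");im2,D=robot.read_camera("wrist")
B=cv2.resize(im[170:300,220:370],None,fx=2.6,fy=2.6,interpolation=cv2.INTER_CUBIC)
im2=cv2.resize(im2,(400,338));cv2.imwrite("pics/c3.png",np.hstack([B,im2])[...,::-1])
E
```

```text
t 5.975 pos [ 0.539  -0.2491  0.0377] d [ 0.0203  0.0006 -0.0012] r [ 0.002  -0.0049 -0.0021] q [-0.52  0.28  1.68  0.    1.17  0.87] F [ 9.4 -0.1 -2.7] 0.027074001832257198 45.00067591667175
```

View pics/c3.png

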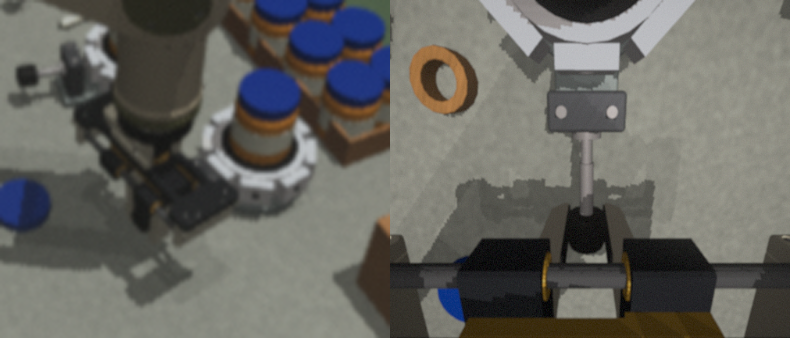

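The pin is out of the turntable and the knob is held at about 19.7 mm (9.4 N). I'll pull the last few mm onto the end stop.

>>> move_arm(deltas=[-0.001,0,0,0,0,0,0,-0.002,0,0,0,0,0,0,-0.003,0,0,0,0,0,0,-0.003,0,0,0,0,0,0,-0.003,0,0,0,0,0,0,-0.003,0,0,0,0,0,0,-0.003,0,0,0,0,0,0])

```text
t: 6.95
tool_pos: [0.5367, -0.2496, 0.0377]
orientation: [3.127, 0.287, 0.01]
force: [12.9, 2.1, -4.3]
opening: 0.0269
gripper_force: 45.0
```

Total travel is 22 mm and the force, about 13 N, is above the spring's 10.5 N maximum, so the plunger is on its stop. Handing in.

```bash
python3 -c "
from h import *
s=robot.read_state();print(s['force'],np.abs(s['dq']).max());print(robot.close_job())"
```

```text
[12.94953591  2.10784524 -4.27828325] 0.0017291523489999904
the job is handed in; nothing more can be done
None
```

The right turntable carries the lidded jar; its plunger is pulled the full 22 mm onto its end stop and still held there, and the job is handed in with no verdict returned.

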